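Draw up a dowelled panel joint with a one-hand bar clamp and free it

TASK

Dry-fit the panel: pump the trigger of the bar clamp until its jaw has drawn the loose board up against the fixed one, dowels fully home and no gap, and the trigger has gone firm so that the clamp by itself holds the joint tight, but stop before you crush the soft wood. Let go of the trigger for a moment to see that it holds, then press the release lever and with it slide the jaw back at least 3 cm clear of the board, so that the closed panel can be lifted out. Work the clamp only, gently: do not push the boards, and leave everything else on the bench where it lies.

Things in the scene. Friction and masses are not known exactly. Their poses are not given: they have to be found in the camera images.
- jig: Plywood clamping board 460 x 240 x 18 mm, fixed to the bench, dark wooden fence across one end. Origin on the bench under its work area; +x runs along the clamp's steel bar, the way the jaw closes (to the fence), z up. All x, y below are along these axes. The bar (8 wide, 20 tall) runs over y = 0, its axis 62 mm, its top 72 mm above the bench.
- fixed_board: Half of the panel, brown wood, 80 (x) x 220 (y) x 24 mm, fixed on the clamping board against the fence. Origin at the centre of its underside (18 mm above the bench), axes as the jig's. Two dowel holes in its -x edge.
- loose_board: Other half of the panel, loose, brown wood, 80 (x) x 220 (y) x 24 mm, about 0.25 kg. Two 10 mm dowels stand 25 mm out of its +x edge, already started in the holes, tight: 10 to 20 N to push in. Origin at the centre of its underside, axes as the jig's. Closed: its origin is 80 mm from the fixed board's; at the start the gap is 8 to 14 mm. The jaw presses the middle of its -x edge.
- slider: Black sliding head of the one-hand bar clamp, on the bar; housing 107 x 30 mm, top 82 mm above the bench. Origin on the bar's axis over the pad's face. Behind it (-x): release lever at 7 mm, trigger at 46 mm, upright handle at 90 to 110 mm, 26 wide, top 176 mm above the bench. A ratchet with 1.2 mm clicks lets it go forward (+x, 2 to 5 N) and holds it against going back. Back stop: jig x = -45 mm.
- pad: Rubber pad on the head's jaw, 26 wide x 22 mm tall, middle 31 mm above the bench, facing +x to the loose board's edge. It gives 1 mm per 15 N. Its origin coincides with the head's while unloaded. Good clamping is 40 to 75 N here; above 90 N the soft wood is crushed. When the trigger is let go the head drops back 0.5 to 1.5 mm onto the next click, so 8 to 20 N are lost.
- pad_face (a point): Middle of the pad's face, 30 mm above the bench: the point that meets the loose board's edge.
- trigger_push (a point): Front (+x) face of the trigger, 148 mm above the bench at rest: push here towards the handle (-x), 29 mm of travel, or squeeze trigger and handle together (64 mm over both). Trigger: grey upright bar 10 thick, 22 wide, top 158 mm, pivot 66 mm above the bench; springs back. A full stroke takes the head 3 to 5 mm forward; up to 9 mm of the stroke is play. Let it come right back before the next.
- trigger (a joint): Trigger angle, rad: 0 at rest (upright), 0.36 at its hard stop. Feel, pushed at trigger_push: 2 to 4 N jaw free, 5 to 8 N while the dowels go in; joint closed, it goes firm before its stop: 15 N gives some 50 N at the jaw, 20 N some 62 N, 24 N some 77 N, 28 N crushes (squeezed against the handle a fifth less). To leave 40 N held, push to some 20 N; if the stop comes first, stroke again.
- release_push (a point): Front (+x) face of the release lever, 108 mm above the bench at rest: a grey upright blade 24 wide x 6 thick, 80 to 118 mm above the bench at the front of the head, 39 mm in front of the trigger. Push it back (-x), up to 17 mm at this point; it springs back when let go. Pushing on with it drags the freed head back along the bar, 2 to 5 N.
- release (a joint): Release lever angle, rad: 0 at rest, 0.38 fully pressed (pivot 62 mm above the bench). The ratchet is free above 0.2 when unloaded, 0.3 when tight. Force at release_push: 3 N unloaded, 10 to 18 N when the clamp is tight.
- square: Bystander: small steel square lying on the fixed board, left of the bar.
- offcut: Bystander: wooden offcut 60 x 40 x 20 mm lying on the clamping board.
- plane: Bystander: wooden hand plane, 240 x 66 x 34 mm.
- chisel: Bystander: chisel with a wooden handle, 230 mm long, lying on the bench to the right of the clamping board.
- glue: Bystander: yellow glue bottle, 170 mm tall, standing.
- tape: Bystander: black tape measure, 74 x 40 x 66 mm, standing on the clamping board beside the bar's tail.
There are look-alikes about, which are no part of the job. Of the things that look like the loose_board, the largest one is meant.

How it is judged:
By the outcome, as a careful person would: the job done as asked, in the order asked, and still so for the second after the job is handed in, with the robot touching nothing.
It also fails if it takes over 64 s, if anything falls off the work surface, if the arm or the gripper's body presses on something with over 40 N, if the wrist force passes 120 N, or if a joint passes its speed limit or range.

ROBOT

A 6-joint arm with a two-finger parallel gripper is mounted at the origin on the work surface. World frame = base frame: x ahead of the robot, y to its left, z up, the work surface at z = 0. Lengths are in m, angles in rad, forces in N, time in s.
With the tool pointing down it reaches from about 0.35 to 0.85 m from the base axis. Payload 8.1 kg.
Tool frame: the origin (TCP) lies on the mounting face of the last link; the fingertips stand 186 mm ahead of it and the grasp point (between the pads) lies 167 mm ahead of it; z points along the fingers, y is the line along which they close (so a half turn about z gives the same grasp; the last joint's range is limited). The gripper opens to 93 mm and grips with 3 to 60 N. Pads are 15 mm wide; open, the fingers measure 128 mm over their backs; the gripper's body (75 mm by 188 mm) begins 65 mm behind the grasp point.
Start: joints at [1.035, 0.13, 1.488, -0, 1.523, -0.085], TCP at [0.261, 0.54, 0.405] pointing down, gripper open.
Joint ranges: [-2.96, 2.96], [-0.89, 2.26], [0.02, 2.5], [-1.34, 4.48], [0, 2.73], [-2.66, 2.66]. Speed limits (rad/s): [2.39, 2.39, 2.79, 3.14, 3.14, 3.14].

INTERFACE

Orientations are given as a rotation vector (axis times angle).
In Python, from plant import * gives the robot as it stands. The module is installed in compiled form; this text tells all that it offers.
- The arm moves only by the tool arm_command, never from a script. Its argument "increments" is a list of rows, each a list of 6 numbers: the shift along the tool's x, y, z in units of 0.2 m (1.0 is 0.2 m), then the turn, a rotation vector about the tool's x, y, z in units of pi rad (1.0 is pi rad). A call has exactly 5 rows; each row is the pose to reach, as a shift and turn from the pose commanded when the call began, along the tool's axes at that moment, turning the shorter way round; what a row does not reach only later rows make up. A row lasts 1/8 s, in which the tool goes at most 62.5 mm and 10.7 degrees, less where a joint would pass 70% of its speed; a pose out of reach is approached as far as the arm can. A call with a number of a shift or a turn outside -1 to 1 is refused whole. A call with a gripper value outside its range is refused whole. "fingers" is the closure, from -1 (fully open) to 1 (shut), set as the call begins (left out, the last holds). The fingers move at their own pace and stop on an object; "force" is the grip in N (left out, the last holds). Time passes only in rows, so rows that repeat a pose let the fingers close, or fill a call up. It gives the time, the measured TCP pose, the force, the opening and the grip force at its end, in the units of the state.
- read_state(): the state, without advancing time (a new reading comes with each control period).
- read_camera(name): name is "side" or "top" or "wrist"; returns a dict with "image" (420x560x3 uint8, red, green, blue), "fx", "fy", "cx", "cy" (pixels), "T" (4x4, takes a point from camera to world coordinates). Camera axes: x right, y down, z forward; pixel columns grow to the right and rows downward; lengths in m; the calibration is good to about 2 mm. A picture is of the moment at which its call begins. There is no depth.
- close_job(): hands the job in; it is judged then, once.
The state is a dict: "t": time; "q": joint angles; "dq": joint speeds; "joint_torque": joint torques, N m; "tool_pos": TCP position; "orientation": TCP orientation; "force": force on the tool from outside, world axes, zero at the start; "wrist_torque": the same for the moment, N m; "opening": finger opening in m; "gripper_force": force on a finger pad.
Only numpy, scipy, OpenCV 4.12 (cv2) and the standard library are available. Lean on these libraries where they do the work, as an engineer would, in place of code of your own. Each camera call takes 0.05 s, during which the arm holds its last target. There are 200 camera calls.

## Working session

There is one attempt and no reset: what is moved stays moved. The work goes in short steps, Python scripts to look and compute and a tool call to move; the robot and the scene stay as the last step left them, time stands still between calls to the robot, and variables do not carry over. Pictures are saved under pics/ and viewed, at most 10 in all, crops included, and the job is handed in when it is done.

Besides the shell and the picture viewer there is one more tool, called after "Request:" as name(argument=value, ...) on one line, values as JSON. arm_command: Moves the arm, as the interface text tells. Shifts and turns lie within -1 to 1; 1 stands for 0.2 m of shift or pi rad of turn. Its arguments: {"type":"object","properties":{"increments":{"type":"array","items":{"type":"array","items":{"type":"number","minimum":-1,"maximum":1}}},"fingers":{"type":"number"},"force":{"type":"number"}},"required":["increments"]}

```bash
mkdir -p pics; python3 - <<'E'
from plant import *
import cv2,numpy as np
for n in ["top","side"]:
    c=read_camera(n); cv2.imwrite(f"pics/{n}0.png",c["image"][:,:,::-1]); print(n,c["fx"],c["fy"],c["cx"],c["cy"]);print(np.round(c["T"],4).tolist())
s=read_state();print({k:np.round(v,3).tolist() for k,v in s.items()})
E
```

```text
top 383.5051541884117 383.5051541884117 274.44961736726395 208.37744694492613
[[-0.0124, -0.9977, 0.0663, 0.4682], [-0.9999, 0.0118, -0.0099, -0.0104], [0.0091, -0.0664, -0.9978, 1.0414], [0.0, 0.0, 0.0, 1.0]]
side 529.2961225447976 529.2961225447976 283.3508860942665 214.05772769556472
[[0.875, -0.3447, 0.3399, 0.0153], [-0.484, -0.6342, 0.603, -0.9383], [0.0077, -0.6921, -0.7217, 1.2181], [0.0, 0.0, 0.0, 1.0]]
{'t': 0.1, 'q': [1.035, 0.131, 1.489, -0.0, 1.523, -0.085], 'dq': [0.001, -0.003, -0.004, 0.002, 0.002, -0.001], 'joint_torque': [0.0, -56.134, -49.31, 0.077, 0.029, -0.0], 'tool_pos': [0.261, 0.54, 0.404], 'orientation': [-0.702, -3.062, 0.002], 'force': [1.062, 0.411, -0.715], 'wrist_torque': [-0.043, 0.023, 0.093], 'gripper_force': 0.0, 'opening': 0.093}
```

View pics/top0.png

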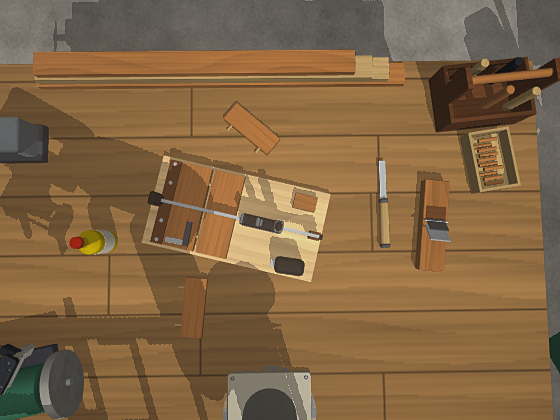

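View pics/side0.png

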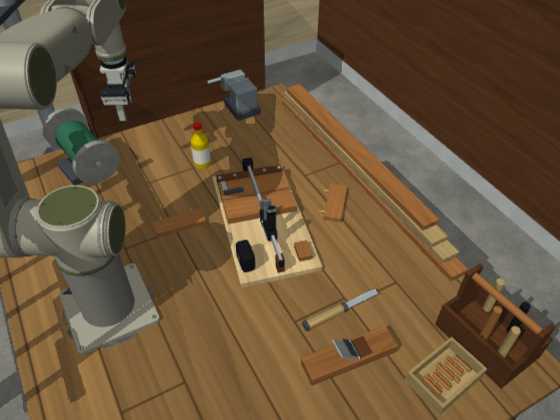

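Candidates for the loose board: the board in the jig with dowels at top (225,212), a small dowelled board at (250,128), and a plain board at (195,308). I choose (225,212), the largest, lying under the bar. I'll check it in a close crop.

```bash
python3 - <<'E'
import cv2
a=cv2.imread("pics/top0.png")[150:285,140:335];cv2.imwrite("pics/tc.png",cv2.resize(a,None,fx=4,fy=4,interpolation=2))
a=cv2.imread("pics/side0.png")[150:280,205:330];cv2.imwrite("pics/sc.png",cv2.resize(a,None,fx=4.6,fy=4.6,interpolation=2))
E
```

```text
(no output)
```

View pics/tc.png

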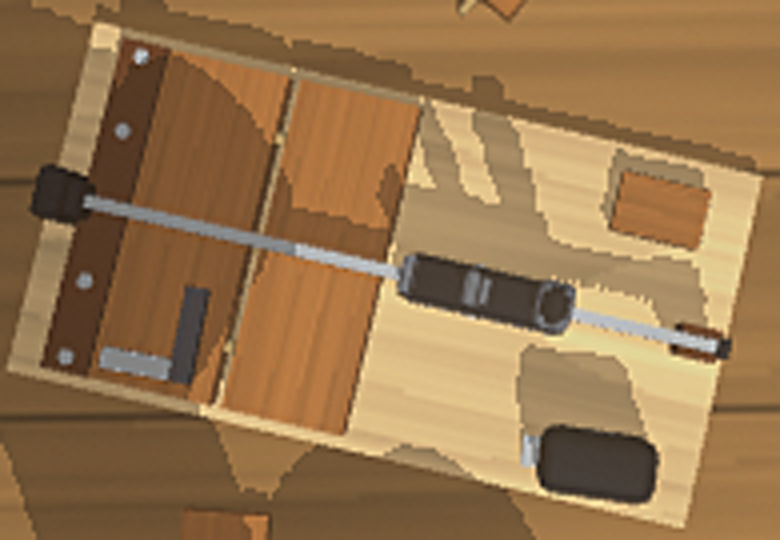

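View pics/sc.png

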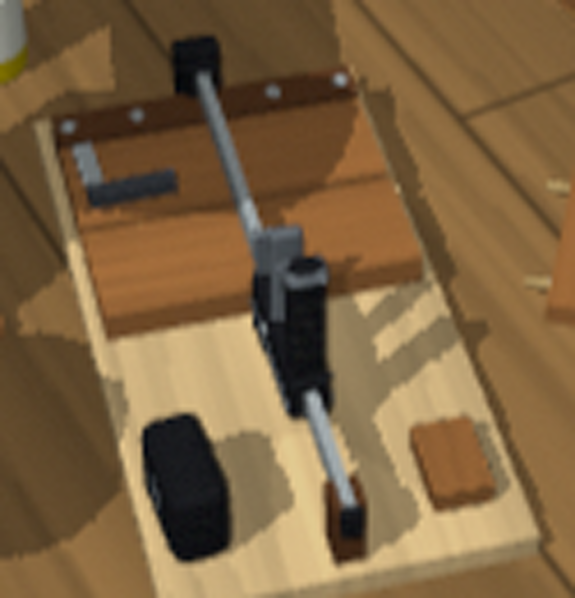

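The crop confirms the board under the bar: it has the gap, a dowel shows in the gap at crop (278,137), and it is full width. Trigger top is at crop (478,289), handle top at (555,304), head front at (403,275), and the bar runs (90,203) to (715,347).

```bash
cat > h.py <<'E'
import numpy as np
from plant import *
K={"top":(383.505,383.505,274.45,208.377)}
T=np.array([[-0.0124,-0.9977,0.0663,0.4682],[-0.9999,0.0118,-0.0099,-0.0104],[0.0091,-0.0664,-0.9978,1.0414]])
def ray(u,v,z,c=None):
    fx,fy,cx,cy=K["top"] if c is None else (c["fx"],c["fy"],c["cx"],c["cy"]); M=T if c is None else c["T"]
    d=M[:3,:3]@[(u-cx)/fx,(v-cy)/fy,1]; return M[:3,3]+d*(z-M[2,3])/d[2]
def tc(u,v,z): return ray(140+(u+.5)/4-.5,150+(v+.5)/4-.5,z)
E
python3 - <<'E'
from h import *
a,b=tc(715,347,.072),tc(90,203,.072); ex=(b-a)[:2];ex/=np.linalg.norm(ex);ey=np.array([-ex[1],ex[0]])
print("ex",ex,np.arctan2(ex[1],ex[0]))
for n,p in dict(tail=a,head=b,trig=tc(478,289,.158),hand=tc(555,304,.176),front=tc(403,275,.118),front82=tc(403,275,.082),
  le1=tc(424,102,.042),le2=tc(345,434,.042),lf1=tc(298,76,.042),lf2=tc(224,408,.042),ff1=tc(288,74,.042),ff2=tc(214,405,.042),fb1=tc(168,50,.042)).items():
    d=(p-a)[:2]; print(n,p.round(4),"s",round(d@ex,4),"l",round(d@ey,4))
E
```

```text
ex [0.23621276 0.97170136] 1.3323298716766208
tail [ 0.4605 -0.13    0.072 ] s 0.0 l 0.0
head [0.5563 0.2639 0.072 ] s 0.4054 l 0.0
trig [0.4962 0.0165 0.158 ] s 0.1508 l -0.0001
hand [ 0.4866 -0.0274  0.176 ] s 0.1059 l -0.0011
front [0.5064 0.0628 0.118 ] s 0.1981 l 0.0009
front82 [0.5079 0.0656 0.082 ] s 0.2013 l 0.0001
le1 [0.623  0.0543 0.042 ] s 0.2174 l -0.1144
le2 [0.4071 0.1069 0.042 ] s 0.2176 l 0.1078
lf1 [0.6411 0.1368 0.042 ] s 0.3019 l -0.1125
lf2 [0.4249 0.185  0.042 ] s 0.2977 l 0.109
ff1 [0.6425 0.1434 0.042 ] s 0.3086 l -0.1123
ff2 [0.4269 0.1915 0.042 ] s 0.3044 l 0.1086
fb1 [0.6592 0.222  0.042 ] s 0.389 l -0.11
```

Request:
arm_command(increments=[[-0.2, -0.155, 0, 0, 0, 0.052], [-0.4, -0.31, 0, 0, 0, 0.104], [-0.6, -0.465, 0, 0, 0, 0.156], [-0.8, -0.62, 0, 0, 0, 0.208], [-1, -0.775, 0, 0, 0, 0.26]], fingers=1, force=20)

```text
t: 0.72
tool_pos: [0.3742, 0.3119, 0.4044]
orientation: [-1.867, -2.527, 0.001]
force: [0.1, -0.7, -0.0]
opening: 0.0479
gripper_force: 0.0
```

```bash
cat >> h.py <<'E'
from scipy.spatial.transform import Rotation as R
A=np.array([.4605,-.13]);EX=np.array([.2362,.9717]);EY=np.array([-.9717,.2362])
def plan(s,l,z):
    st=read_state();Rm=R.from_rotvec(st["orientation"]);p=np.array(st["tool_pos"])
    g=np.array([*(A+s*EX+l*EY),z]);Rt=R.from_matrix(np.array([[*EX,0],[-EY[0],-EY[1],0],[0,0,-1]]).T)
    d=(p[:2]-A);print("t",st["t"],"s,l,z",(d@EX).round(4),(d@EY).round(4),p[2].round(4),"F along s,l,z",np.round([st["force"][:2]@EX,st["force"][:2]@EY,st["force"][2]],2),"q6",st["q"][5].round(2))
    print("shift",(Rm.inv().apply(g-p)/.2).round(3),"turn",((Rm.inv()*Rt).as_rotvec()/np.pi).round(4))
E
python3 -c "
from h import *
plan(.185,0,.40)"
```

```text
t 0.725 s,l,z 0.409 0.1882 0.4044 F along s,l,z [-0.69 -0.26 -0.02] q6 0.29
shift [-1.444  0.236  0.022] turn [-1.000e-04  1.000e-04  1.708e-01]
```

Request:
arm_command(increments=[[-0.2, 0.03, 0, 0, 0, 0.035], [-0.4, 0.06, 0, 0, 0, 0.07], [-0.6, 0.1, 0, 0, 0, 0.105], [-0.8, 0.13, 0, 0, 0, 0.14], [-0.95, 0.155, 0, 0, 0, 0.17]])

```text
t: 1.35
tool_pos: [0.4606, 0.1398, 0.4044]
orientation: [-2.467, -1.946, 0.001]
force: [-0.7, 0.3, 1.0]
opening: 0.0008
gripper_force: 0.0
```

```bash
python3 -c "
from h import *
plan(.180,0,.385)"
```

```text
t 1.35 s,l,z 0.2622 0.0637 0.4044 F along s,l,z [0.17 0.77 1.01] q6 0.42
shift [-0.412  0.317  0.097] turn [-0.0002  0.0001  0.0011]
```

Request:
arm_command(increments=[[-0.2, 0.15, 0, 0, 0, 0], [-0.4, 0.3, 0, 0, 0, 0], [-0.4, 0.3, 0.05, 0, 0, 0], [-0.4, 0.3, 0.05, 0, 0, 0], [-0.4, 0.3, 0.05, 0, 0, 0]])

```text
t: 1.98
tool_pos: [0.4999, 0.0508, 0.3945]
orientation: [-2.461, -1.952, 0.001]
force: [0.0, -0.1, -0.3]
opening: 0.0004
gripper_force: 0.0
```

```bash
python3 - <<'E'
from h import *
import cv2
plan(.172,0,.330)
c=read_camera("side");cv2.imwrite("pics/s1.png",cv2.resize(c["image"][110:270,190:340,::-1],None,fx=3.7,fy=3.7,interpolation=2))
E
```

```text
t 1.975 s,l,z 0.185 0.0045 0.3945 F along s,l,z [-0.12 -0.04 -0.29] q6 0.23
shift [-0.065  0.022  0.323] turn [-0.0002 -0.      0.0029]
```

View pics/s1.png

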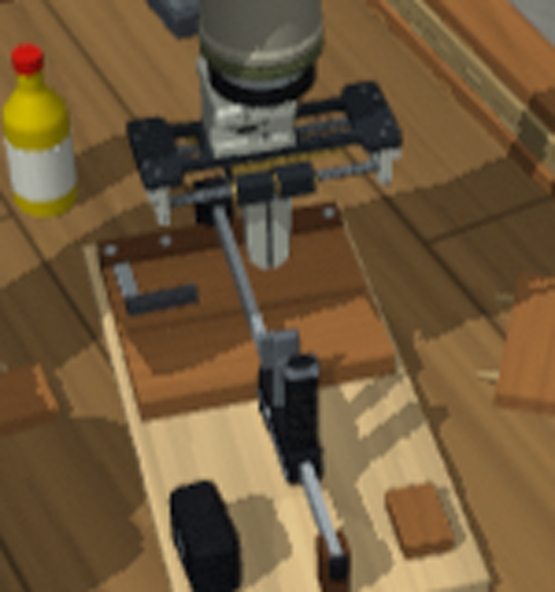

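Closed fingers (side crop ~(268,262)) hang over the bar, in front of the trigger top at (280,340) and clear of it. I descend in front of the trigger, then approach.

Request:
arm_command(increments=[[-0.01, 0.022, 0.1, 0, 0, 0.003], [-0.02, 0.022, 0.22, 0, 0, 0.003], [-0.03, 0.022, 0.32, 0, 0, 0.003], [-0.03, 0.022, 0.32, 0, 0, 0.003], [-0.03, 0.022, 0.32, 0, 0, 0.003]])

```text
t: 2.65
tool_pos: [0.5034, 0.0435, 0.3319]
orientation: [2.47, 1.94, 0.002]
force: [-0.6, 0.2, 0.1]
opening: 0.0007
gripper_force: 0.0
```

Request:
arm_command(increments=[[-0.02, 0, 0, 0, 0, 0], [-0.04, 0, 0, 0, 0, 0], [-0.06, 0, 0, 0, 0, 0], [-0.08, 0, 0, 0, 0, 0], [-0.08, 0, 0, 0, 0, 0]])

```text
t: 3.28
tool_pos: [0.4996, 0.0271, 0.3312]
orientation: [2.472, 1.938, 0.002]
force: [0.5, 2.4, 2.3]
opening: 0.0004
gripper_force: 1.4
```

```bash
python3 -c "
from h import *
plan(.172,0,.330)"
```

```text
t 3.275 s,l,z 0.1619 -0.0008 0.3312 F along s,l,z [2.42 0.06 2.28] q6 0.19
shift [ 0.05  -0.004  0.006] turn [ 0.0003 -0.0002 -0.0007]
```

Request:
arm_command(increments=[[-0.03, 0, 0, 0, 0, 0], [-0.06, 0, 0, 0, 0, 0], [-0.09, 0, 0, 0, 0, 0], [-0.12, 0, 0, 0, 0, 0], [-0.12, 0, 0, 0, 0, 0]])

```text
t: 3.9
tool_pos: [0.4938, 0.0066, 0.3301]
orientation: [-2.466, -1.937, -0.009]
force: [6.9, 25.4, -5.8]
opening: 0.0002
gripper_force: 11.1
```

```bash
python3 - <<'E'
from h import *
import cv2
plan(.172,0,.330)
c=read_camera("side");a=c["image"][160:270,200:330,::-1]
d=read_camera("top")["image"][160:260,170:300,::-1]
cv2.imwrite("pics/s2.png",np.hstack([cv2.resize(a,(390,330),interpolation=2),cv2.resize(d,(390,330),interpolation=2)]))
E
```

```text
t 3.9 s,l,z 0.1406 -0.0001 0.3301 F along s,l,z [26.34 -0.71 -5.77] q6 0.14
shift [ 0.157 -0.     0.002] turn [-0.0003 -0.0027 -0.0003]
```

View pics/s2.png

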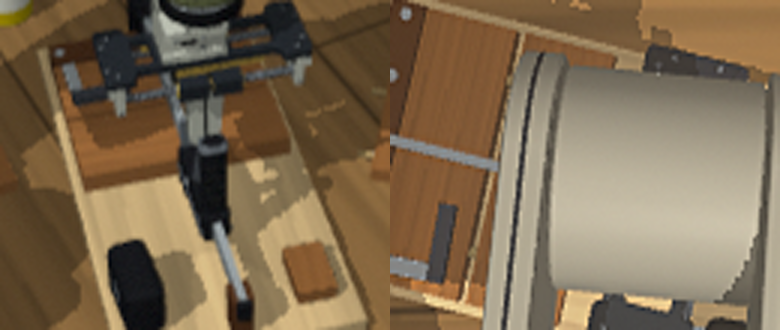

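The first stroke reached the trigger's stop (26 N with the jaw still free). The side view (left half) shows the fingers on the trigger with the handle at (213,150), and in the top view the panel gap is still open at (500,150). I return fully and stroke again, a bit shorter.

Request:
arm_command(increments=[[0.06, 0, 0, 0, 0, 0], [0.12, 0, 0, 0, 0, 0], [0.18, 0, 0, 0, 0, 0], [0.22, 0, 0, 0, 0, 0], [0.22, 0, 0, 0, 0, 0]])

```text
t: 4.62
tool_pos: [0.5042, 0.0472, 0.3306]
orientation: [-2.471, -1.94, 0.001]
force: [0.4, -0.5, 0.1]
opening: 0.0008
gripper_force: 0.0
```

Request:
arm_command(increments=[[-0.04, 0, 0, 0, 0, 0], [-0.08, 0, 0, 0, 0, 0], [-0.12, 0, 0, 0, 0, 0], [-0.16, 0, 0, 0, 0, 0], [-0.17, 0, 0, 0, 0, 0]])

```text
t: 5.25
tool_pos: [0.4959, 0.0132, 0.3306]
orientation: [-2.472, -1.938, 0.0]
force: [1.7, 4.0, -1.4]
opening: 0.0006
gripper_force: 1.8
```

```bash
python3 - <<'E'
from h import *
plan(.172,0,.330)
E
```

```text
t 5.25 s,l,z 0.1475 -0.0006 0.3306 F along s,l,z [ 4.26 -0.75 -1.39] q6 0.16
shift [ 0.123 -0.003  0.003] turn [-0.0001 -0.0001 -0.0008]
```

Request:
arm_command(increments=[[-0.01, 0, 0, 0, 0, 0], [0.06, 0, 0, 0, 0, 0], [0.12, 0, 0, 0, 0, 0], [0.19, 0, 0, 0, 0, 0], [0.19, 0, 0, 0, 0, 0]])

```text
t: 5.88
tool_pos: [0.5053, 0.0518, 0.3306]
orientation: [2.47, 1.941, -0.001]
force: [0.6, 0.2, -0.6]
opening: 0.0007
gripper_force: 0.0
```

Request:
arm_command(increments=[[-0.04, 0, 0, 0, 0, 0], [-0.08, 0, 0, 0, 0, 0], [-0.12, 0, 0, 0, 0, 0], [-0.16, 0, 0, 0, 0, 0], [-0.175, 0, 0, 0, 0, 0]])

```text
t: 6.5
tool_pos: [0.4966, 0.0163, 0.3307]
orientation: [-2.472, -1.938, -0.001]
force: [2.0, 11.7, -3.2]
opening: 0.0006
gripper_force: 4.6
```

```bash
python3 - <<'E'
from h import *
plan(.172,0,.330)
E
```

```text
t 6.5 s,l,z 0.1507 -0.0005 0.3307 F along s,l,z [11.82  0.82 -3.24] q6 0.17
shift [ 0.107 -0.003  0.003] turn [-0.0001 -0.0003 -0.0008]
```

Request:
arm_command(increments=[[0.03, 0, 0, 0, 0, 0], [0.08, 0, 0, 0, 0, 0], [0.14, 0, 0, 0, 0, 0], [0.195, 0, 0, 0, 0, 0], [0.195, 0, 0, 0, 0, 0]])

```text
t: 7.12
tool_pos: [0.5061, 0.0555, 0.3306]
orientation: [-2.47, -1.941, 0.001]
force: [0.1, 0.2, 0.2]
opening: 0.0007
gripper_force: 0.0
```

```bash
python3 - <<'E'
from h import *
import cv2
plan(.172,0,.330)
c=read_camera("side");a=c["image"][170:270,205:325,::-1]
d=read_camera("top")["image"][150:250,150:270,::-1]
cv2.imwrite("pics/s3.png",np.hstack([cv2.resize(a,(396,330),interpolation=2),cv2.resize(d,(396,330),interpolation=2)]))
E
```

```text
t 7.125 s,l,z 0.191 -0.0005 0.3306 F along s,l,z [ 0.24 -0.08  0.16] q6 0.25
shift [-0.095 -0.003  0.003] turn [-0.0001  0.0001 -0.0001]
```

View pics/s3.png

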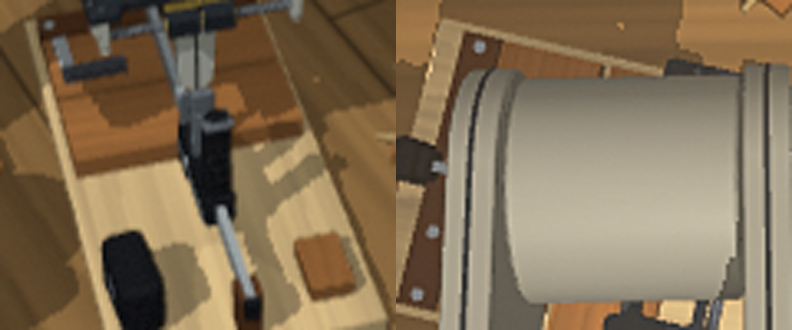

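```bash
cat >> h.py <<'E'
import cv2
def side(img_bgr,c):
    """s of handle top (dark blob) and loose board's -x edge, from side picture"""
    def s_of(u,v,z): return (ray(u,v,z,c)[:2]-A)@EX
    def pix(s,l,z):
        M=np.linalg.inv(c["T"]);q=M@np.array([*(A+s*EX+l*EY),z,1]);return c["fx"]*q[0]/q[2]+c["cx"],c["fy"]*q[1]/q[2]+c["cy"]
    # sample profile along s at l=+-0.07, top height: gap and edge
    S=np.arange(.19,.335,.0005).astype(float); out={}
    for l in (-.085,.07,.09):
        P=np.array([pix(s,l,.042) for s in S],np.float32).reshape(1,-1,2)
        v=cv2.remap(img_bgr,P,None,cv2.INTER_LINEAR)[0].astype(float)
        b=v[:,0]; g=np.gradient(cv2.GaussianBlur(b.reshape(-1,1),(1,5),1)[:,0])
        w=S<.25; out[l]=("edge",round(S[w][np.argmin(g[w])],4),"gap",round(S[~w&(S<.325)][np.argmax(cv2.GaussianBlur(b.reshape(-1,1),(1,5),1)[:,0][~w&(S<.325)])],4),b[S>.285][::6].astype(int).tolist())
    return out
E
python3 - <<'E'
from h import *
c=read_camera("side")
for u,v in((270.7,208.3),(271.1,205.8)): print(((ray(u,v,.176,c)[:2]-A)@EX))
for im in (cv2.imread("pics/side0.png"),c["image"][:,:,::-1].copy()):
    for k,v in side(im,c).items(): print(k,v)
E
```

```text
0.101511471927623
0.1106171535782206
-0.085 ('edge', np.float64(0.201), 'gap', np.float64(0.3155), [56, 55, 54, 54, 52, 48, 43, 41, 48, 53, 58, 57, 57, 58, 52, 45, 40])
0.07 ('edge', np.float64(0.1975), 'gap', np.float64(0.28), [57, 55, 54, 54, 53, 51, 45, 44, 45, 44, 42, 38, 39, 39, 39, 40, 42])
0.09 ('edge', np.float64(0.2), 'gap', np.float64(0.259), [55, 54, 54, 53, 51, 48, 42, 41, 46, 51, 52, 53, 51, 49, 46, 44, 43])
-0.085 ('edge', np.float64(0.2005), 'gap', np.float64(0.3195), [37, 36, 35, 35, 34, 31, 29, 29, 33, 35, 36, 37, 38, 36, 36, 37, 36])
0.07 ('edge', np.float64(0.1975), 'gap', np.float64(0.2615), [42, 41, 39, 35, 34, 33, 29, 30, 32, 34, 36, 36, 36, 37, 38, 38, 39])
0.09 ('edge', np.float64(0.2), 'gap', np.float64(0.323), [53, 52, 52, 50, 48, 46, 41, 40, 43, 49, 51, 51, 55, 57, 53, 50, 49])
```

The head has advanced about 9 mm and the board hasn't moved yet (handle top at side (271,206), board's front edge unchanged). I keep pumping.

Request:
arm_command(increments=[[-0.04, 0, 0, 0, 0, 0], [-0.08, 0, 0, 0, 0, 0], [-0.12, 0, 0, 0, 0, 0], [-0.16, 0, 0, 0, 0, 0], [-0.175, 0, 0, 0, 0, 0]])

```text
t: 7.9
tool_pos: [0.4975, 0.0202, 0.3306]
orientation: [-2.472, -1.938, -0.001]
force: [1.3, 6.0, -1.3]
opening: 0.0002
gripper_force: 2.6
```

Request:
arm_command(increments=[[-0.01, 0, 0, 0, 0, 0], [0.06, 0, 0, 0, 0, 0], [0.12, 0, 0, 0, 0, 0], [0.19, 0, 0, 0, 0, 0], [0.19, 0, 0, 0, 0, 0]])

```text
t: 8.52
tool_pos: [0.5069, 0.0585, 0.3307]
orientation: [2.47, 1.941, -0.001]
force: [0.6, -0.4, 0.3]
opening: 0.0004
gripper_force: 0.0
```

Request:
arm_command(increments=[[-0.04, 0, 0, 0, 0, 0], [-0.08, 0, 0, 0, 0, 0], [-0.12, 0, 0, 0, 0, 0], [-0.16, 0, 0, 0, 0, 0], [-0.17, 0, 0, 0, 0, 0]])

```text
t: 9.15
tool_pos: [0.4983, 0.0242, 0.3303]
orientation: [-2.471, -1.937, -0.002]
force: [1.1, 8.2, -3.2]
opening: 0.0005
gripper_force: 3.4
```

```bash
python3 - <<'E'
from h import *
plan(.172,0,.330)
c=read_camera("side")
for k,v in side(c["image"][:,:,::-1].copy(),c).items(): print(k,v[:4])
E
```

```text
t 9.15 s,l,z 0.1588 -0.0004 0.3303 F along s,l,z [ 8.26  0.89 -3.17] q6 0.19
shift [ 0.066 -0.002  0.002] turn [-0.0002 -0.0008 -0.0009]
-0.085 ('edge', np.float64(0.2005), 'gap', np.float64(0.2595))
0.07 ('edge', np.float64(0.2025), 'gap', np.float64(0.25))
0.09 ('edge', np.float64(0.2035), 'gap', np.float64(0.2675))
```

Request:
arm_command(increments=[[-0.01, 0, 0, 0, 0, 0], [0.06, 0, 0, 0, 0, 0], [0.12, 0, 0, 0, 0, 0], [0.19, 0, 0, 0, 0, 0], [0.19, 0, 0, 0, 0, 0]])

```text
t: 9.82
tool_pos: [0.5078, 0.0623, 0.3306]
orientation: [-2.47, -1.941, 0.0]
force: [0.8, -0.2, -0.6]
opening: 0.0003
gripper_force: 0.0
```

Request:
arm_command(increments=[[-0.04, 0, 0, 0, 0, 0], [-0.08, 0, 0, 0, 0, 0], [-0.12, 0, 0, 0, 0, 0], [-0.16, 0, 0, 0, 0, 0], [-0.17, 0, 0, 0, 0, 0]])

```text
t: 10.45
tool_pos: [0.4993, 0.0282, 0.3303]
orientation: [-2.471, -1.937, -0.002]
force: [1.0, 7.3, -2.7]
opening: 0.0007
gripper_force: 3.5
```

```bash
python3 - <<'E'
from h import *
plan(.172,0,.330)
c=read_camera("side");a=c["image"][160:250,205:315,::-1]
for k,v in side(c["image"][:,:,::-1].copy(),c).items(): print(k,v[:4])
cv2.imwrite("pics/s4.png",cv2.resize(a,(660,540),interpolation=2))
E
```

```text
t 10.45 s,l,z 0.1629 -0.0004 0.3303 F along s,l,z [ 7.29  0.73 -2.75] q6 0.19
shift [ 0.046 -0.002  0.002] turn [-0.0002 -0.0008 -0.0008]
-0.085 ('edge', np.float64(0.206), 'gap', np.float64(0.25))
0.07 ('edge', np.float64(0.2075), 'gap', np.float64(0.25))
0.09 ('edge', np.float64(0.207), 'gap', np.float64(0.2675))
```

View pics/s4.png

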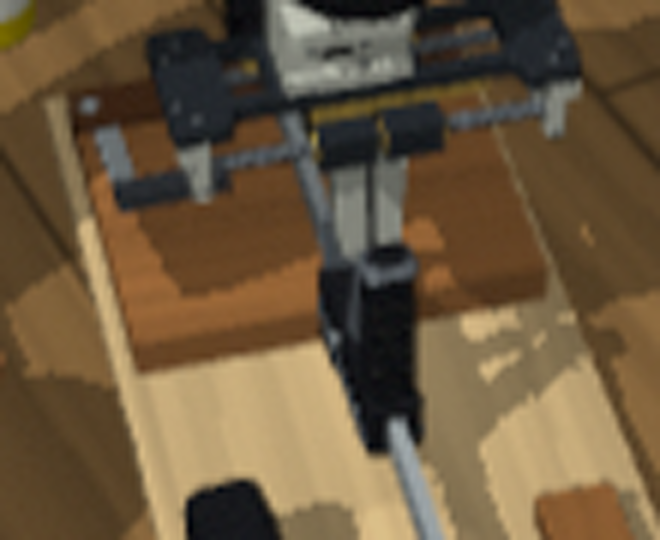

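Side crop: the board's front edge (140,370)-(545,300) has moved about 7 mm, fingers are on the trigger, and nothing else has moved. Next stroke goes in halves, watching the force.

Request:
arm_command(increments=[[-0.01, 0, 0, 0, 0, 0], [0.06, 0, 0, 0, 0, 0], [0.12, 0, 0, 0, 0, 0], [0.19, 0, 0, 0, 0, 0], [0.19, 0, 0, 0, 0, 0]])

```text
t: 11.12
tool_pos: [0.5088, 0.0663, 0.3306]
orientation: [-2.47, -1.941, 0.0]
force: [-0.2, 0.2, -0.1]
opening: 0.0003
gripper_force: 0.0
```

Request:
arm_command(increments=[[-0.04, 0, 0, 0, 0, 0], [-0.08, 0, 0, 0, 0, 0], [-0.12, 0, 0, 0, 0, 0], [-0.13, 0, 0, 0, 0, 0], [-0.13, 0, 0, 0, 0, 0]])

```text
t: 11.75
tool_pos: [0.5023, 0.0398, 0.3304]
orientation: [-2.471, -1.937, -0.002]
force: [2.7, 6.1, -3.3]
opening: 0.0003
gripper_force: 3.0
```

```bash
python3 - <<'E'
from h import *
plan(.172,0,.330)
c=read_camera("side")
for k,v in side(c["image"][:,:,::-1].copy(),c).items(): print(k,v[:2])
E
```

```text
t 11.75 s,l,z 0.1749 -0.0005 0.3304 F along s,l,z [ 6.56 -1.15 -3.28] q6 0.22
shift [-0.014 -0.002  0.002] turn [-0.0001 -0.0006 -0.0008]
-0.085 ('edge', np.float64(0.209))
0.07 ('edge', np.float64(0.2075))
0.09 ('edge', np.float64(0.207))
```

Request:
arm_command(increments=[[-0.01, 0, 0, 0, 0, 0], [-0.02, 0, 0, 0, 0, 0], [-0.03, 0, 0, 0, 0, 0], [-0.04, 0, 0, 0, 0, 0], [-0.04, 0, 0, 0, 0, 0]])

```text
t: 12.42
tool_pos: [0.5004, 0.0326, 0.3303]
orientation: [-2.47, -1.937, -0.003]
force: [2.2, 8.7, -4.1]
opening: 0.0002
gripper_force: 4.1
```

```bash
python3 - <<'E'
from h import *
plan(.172,0,.330)
c=read_camera("side")
for k,v in side(c["image"][:,:,::-1].copy(),c).items(): print(k,v[:2])
E
```

```text
t 12.425 s,l,z 0.1674 -0.0004 0.3303 F along s,l,z [ 8.93 -0.06 -4.07] q6 0.2
shift [ 0.023 -0.002  0.002] turn [-0.0002 -0.001  -0.0007]
-0.085 ('edge', np.float64(0.2085))
0.07 ('edge', np.float64(0.2075))
0.09 ('edge', np.float64(0.2085))
```

Request:
arm_command(increments=[[-0.01, 0, 0, 0, 0, 0], [0.06, 0, 0, 0, 0, 0], [0.12, 0, 0, 0, 0, 0], [0.19, 0, 0, 0, 0, 0], [0.19, 0, 0, 0, 0, 0]])

```text
t: 13.1
tool_pos: [0.5097, 0.07, 0.3306]
orientation: [2.47, 1.941, -0.001]
force: [1.0, -0.6, -0.4]
opening: 0.0007
gripper_force: 0.0
```

Request:
arm_command(increments=[[-0.04, 0, 0, 0, 0, 0], [-0.08, 0, 0, 0, 0, 0], [-0.11, 0, 0, 0, 0, 0], [-0.12, 0, 0, 0, 0, 0], [-0.12, 0, 0, 0, 0, 0]])

```text
t: 13.72
tool_pos: [0.5039, 0.0462, 0.3306]
orientation: [-2.47, -1.937, -0.004]
force: [2.6, 9.1, -3.7]
opening: 0.0005
gripper_force: 4.7
```

```bash
python3 - <<'E'
from h import *
plan(.172,0,.330)
c=read_camera("side")
for k,v in side(c["image"][:,:,::-1].copy(),c).items(): print(k,v[:2])
E
```

```text
t 13.725 s,l,z 0.1814 -0.0005 0.3306 F along s,l,z [ 9.48 -0.37 -3.71] q6 0.23
shift [-0.047 -0.003  0.003] turn [ 0.     -0.0011 -0.0007]
-0.085 ('edge', np.float64(0.2065))
0.07 ('edge', np.float64(0.2075))
0.09 ('edge', np.float64(0.2085))
```

Request:
arm_command(increments=[[-0.007, 0, 0, 0, 0, 0], [-0.014, 0, 0, 0, 0, 0], [-0.02, 0, 0, 0, 0, 0], [-0.02, 0, 0, 0, 0, 0], [-0.02, 0, 0, 0, 0, 0]])

```text
t: 14.4
tool_pos: [0.503, 0.0427, 0.3303]
orientation: [-2.47, -1.938, -0.005]
force: [4.9, 12.0, -4.1]
opening: 0.0007
gripper_force: 5.5
```

```bash
python3 - <<'E'
from h import *
plan(.172,0,.330)
E
```

```text
t 14.4 s,l,z 0.1779 -0.0005 0.3303 F along s,l,z [12.79 -1.96 -4.13] q6 0.22
shift [-0.029 -0.002  0.001] turn [-0.     -0.0013 -0.0006]
```

Request:
arm_command(increments=[[-0.006, 0, 0, 0, 0, 0], [-0.012, 0, 0, 0, 0, 0], [-0.02, 0, 0, 0, 0, 0], [-0.02, 0, 0, 0, 0, 0], [-0.02, 0, 0, 0, 0, 0]])

```text
t: 15.02
tool_pos: [0.502, 0.0392, 0.3301]
orientation: [-2.469, -1.937, -0.006]
force: [5.3, 14.3, -5.8]
opening: 0.0003
gripper_force: 6.4
```

```bash
python3 - <<'E'
from h import *
plan(.172,0,.330)
c=read_camera("side")
for k,v in side(c["image"][:,:,::-1].copy(),c).items(): print(k,v[:2])
E
```

```text
t 15.025 s,l,z 0.1742 -0.0003 0.3301 F along s,l,z [15.1  -1.76 -5.81] q6 0.21
shift [-0.011 -0.002  0.001] turn [-0.0001 -0.0016 -0.0005]
-0.085 ('edge', np.float64(0.21))
0.07 ('edge', np.float64(0.2075))
0.09 ('edge', np.float64(0.2085))
```

Request:
arm_command(increments=[[-0.006, 0, 0, 0, 0, 0], [-0.012, 0, 0, 0, 0, 0], [-0.02, 0, 0, 0, 0, 0], [-0.02, 0, 0, 0, 0, 0], [-0.02, 0, 0, 0, 0, 0]])

```text
t: 15.7
tool_pos: [0.501, 0.0356, 0.3301]
orientation: [-2.468, -1.937, -0.006]
force: [5.1, 15.9, -5.5]
opening: 0.0005
gripper_force: 7.1
```

```bash
python3 - <<'E'
from h import *
plan(.172,0,.330)
E
```

```text
t 15.7 s,l,z 0.1705 -0.0002 0.3301 F along s,l,z [16.66 -1.2  -5.48] q6 0.21
shift [ 0.008 -0.001  0.001] turn [-0.0003 -0.0018 -0.0005]
```

Request:
arm_command(increments=[[-0.006, 0, 0, 0, 0, 0], [-0.012, 0, 0, 0, 0, 0], [-0.016, 0, 0, 0, 0, 0], [-0.016, 0, 0, 0, 0, 0], [-0.016, 0, 0, 0, 0, 0]])

```text
t: 16.32
tool_pos: [0.5002, 0.0329, 0.33]
orientation: [-2.467, -1.937, -0.007]
force: [5.0, 18.2, -5.5]
opening: 0.0004
gripper_force: 7.8
```

```bash
python3 - <<'E'
from h import *
plan(.172,0,.330)
E
```

```text
t 16.325 s,l,z 0.1676 -0.0001 0.33 F along s,l,z [18.86 -0.57 -5.54] q6 0.2
shift [ 0.022 -0.001  0.   ] turn [-0.0003 -0.002  -0.0004]
```

Request:
arm_command(increments=[[-0.005, 0, 0, 0, 0, 0], [-0.01, 0, 0, 0, 0, 0], [-0.013, 0, 0, 0, 0, 0], [-0.013, 0, 0, 0, 0, 0], [-0.013, 0, 0, 0, 0, 0]])

```text
t: 16.95
tool_pos: [0.4996, 0.0306, 0.3301]
orientation: [-2.467, -1.937, -0.008]
force: [5.3, 18.5, -5.4]
opening: 0.0002
gripper_force: 8.3
```

```bash
python3 - <<'E'
from h import *
plan(.172,0,.330)
E
```

```text
t 16.95 s,l,z 0.1652 -0.0001 0.3301 F along s,l,z [19.24 -0.74 -5.41] q6 0.19
shift [ 0.034 -0.     0.001] turn [-0.0003 -0.0022 -0.0004]
```

Request:
arm_command(increments=[[-0.004, 0, 0, 0, 0, 0], [-0.008, 0, 0, 0, 0, 0], [-0.01, 0, 0, 0, 0, 0], [-0.01, 0, 0, 0, 0, 0], [-0.01, 0, 0, 0, 0, 0]])

```text
t: 17.58
tool_pos: [0.4993, 0.0296, 0.3301]
orientation: [-2.465, -1.937, -0.011]
force: [7.7, 24.7, -7.0]
opening: 0.0004
gripper_force: 11.1
```

```bash
python3 - <<'E'
from h import *
plan(.172,0,.330)
E
```

```text
t 17.575 s,l,z 0.1642 0.0 0.3301 F along s,l,z [25.79 -1.69 -6.98] q6 0.19
shift [0.039 0.    0.001] turn [-0.0003 -0.003  -0.0002]
```

The trigger reached its hard stop at about 19.5 N. I let it right back and stroke again, gently, to about 20 N.

Request:
arm_command(increments=[[0.03, 0, 0, 0, 0, 0], [0.08, 0, 0, 0, 0, 0], [0.14, 0, 0, 0, 0, 0], [0.2, 0, 0, 0, 0, 0], [0.2, 0, 0, 0, 0, 0]])

```text
t: 18.2
tool_pos: [0.5087, 0.0658, 0.3304]
orientation: [-2.471, -1.94, 0.001]
force: [0.8, -0.0, 0.4]
opening: 0.0006
gripper_force: 0.0
```

Request:
arm_command(increments=[[-0.02, 0, 0, 0, 0, 0], [-0.04, 0, 0, 0, 0, 0], [-0.06, 0, 0, 0, 0, 0], [-0.07, 0, 0, 0, 0, 0], [-0.07, 0, 0, 0, 0, 0]])

```text
t: 18.82
tool_pos: [0.5053, 0.0519, 0.3307]
orientation: [-2.472, -1.939, -0.001]
force: [0.7, 3.8, -2.6]
opening: 0.0004
gripper_force: 2.1
```

```bash
python3 - <<'E'
from h import *
plan(.172,0,.330)
E
```

```text
t 18.825 s,l,z 0.1873 -0.0006 0.3307 F along s,l,z [ 3.85  0.17 -2.57] q6 0.24
shift [-0.077 -0.003  0.003] turn [-0.     -0.0002 -0.0007]
```

Request:
arm_command(increments=[[-0.007, 0, 0, 0, 0, 0], [-0.014, 0, 0, 0, 0, 0], [-0.02, 0, 0, 0, 0, 0], [-0.02, 0, 0, 0, 0, 0], [-0.02, 0, 0, 0, 0, 0]])

```text
t: 19.45
tool_pos: [0.5045, 0.0488, 0.3306]
orientation: [-2.47, -1.939, -0.002]
force: [2.1, 8.1, -3.1]
opening: 0.0003
gripper_force: 4.1
```

Request:
arm_command(increments=[[-0.004, 0, 0, 0, 0, 0], [-0.008, 0, 0, 0, 0, 0], [-0.01, 0, 0, 0, 0, 0], [-0.01, 0, 0, 0, 0, 0], [-0.01, 0, 0, 0, 0, 0]])

```text
t: 20.08
tool_pos: [0.5041, 0.0472, 0.3305]
orientation: [-2.469, -1.939, -0.003]
force: [3.6, 10.1, -4.5]
opening: 0.0009
gripper_force: 5.2
```

```bash
python3 - <<'E'
from h import *
plan(.172,0,.330)
E
```

```text
t 20.075 s,l,z 0.1825 -0.0005 0.3305 F along s,l,z [10.61 -1.09 -4.48] q6 0.23
shift [-0.053 -0.002  0.002] turn [-0.     -0.0009 -0.0003]
```

Request:
arm_command(increments=[[-0.006, 0, 0, 0, 0, 0], [-0.012, 0, 0, 0, 0, 0], [-0.015, 0, 0, 0, 0, 0], [-0.015, 0, 0, 0, 0, 0], [-0.015, 0, 0, 0, 0, 0]])

```text
t: 20.7
tool_pos: [0.5034, 0.0448, 0.3303]
orientation: [-2.469, -1.939, -0.005]
force: [6.0, 14.3, -5.9]
opening: 0.0007
gripper_force: 6.7
```

Request:
arm_command(increments=[[-0.004, 0, 0, 0, 0, 0], [-0.008, 0, 0, 0, 0, 0], [-0.01, 0, 0, 0, 0, 0], [-0.01, 0, 0, 0, 0, 0], [-0.01, 0, 0, 0, 0, 0]])

```text
t: 21.32
tool_pos: [0.503, 0.0431, 0.3302]
orientation: [-2.468, -1.939, -0.006]
force: [6.3, 16.0, -6.3]
opening: 0.0007
gripper_force: 7.5
```

```bash
python3 - <<'E'
from h import *
plan(.172,0,.330)
E
```

```text
t 21.325 s,l,z 0.1783 -0.0004 0.3302 F along s,l,z [17.03 -2.33 -6.3 ] q6 0.22
shift [-0.031 -0.002  0.001] turn [-0.     -0.0015 -0.0002]
```

Request:
arm_command(increments=[[-0.004, 0, 0, 0, 0, 0], [-0.008, 0, 0, 0, 0, 0], [-0.012, 0, 0, 0, 0, 0], [-0.012, 0, 0, 0, 0, 0], [-0.012, 0, 0, 0, 0, 0]])

```text
t: 21.95
tool_pos: [0.5024, 0.041, 0.33]
orientation: [-2.468, -1.939, -0.006]
force: [6.6, 17.5, -9.4]
opening: 0.0001
gripper_force: 8.0
```

Request:
arm_command(increments=[[-0.004, 0, 0, 0, 0, 0], [-0.008, 0, 0, 0, 0, 0], [-0.01, 0, 0, 0, 0, 0], [-0.01, 0, 0, 0, 0, 0], [-0.01, 0, 0, 0, 0, 0]])

```text
t: 22.58
tool_pos: [0.5019, 0.0393, 0.33]
orientation: [-2.467, -1.938, -0.007]
force: [6.6, 19.2, -8.7]
opening: 0.0004
gripper_force: 8.4
```

```bash
python3 - <<'E'
from h import *
plan(.172,0,.330)
E
```

```text
t 22.575 s,l,z 0.1743 -0.0003 0.33 F along s,l,z [20.18 -1.88 -8.74] q6 0.21
shift [-0.011 -0.001 -0.   ] turn [-0.0002 -0.0019 -0.0001]
```

Request:
arm_command(increments=[[-0.004, 0, 0, 0, 0, 0], [-0.007, 0, 0, 0, 0, 0], [-0.007, 0, 0, 0, 0, 0], [-0.007, 0, 0, 0, 0, 0], [-0.007, 0, 0, 0, 0, 0]])

```text
t: 23.2
tool_pos: [0.5016, 0.038, 0.3301]
orientation: [-2.467, -1.939, -0.007]
force: [5.8, 19.3, -6.4]
opening: 0.0004
gripper_force: 8.6
```

Request:
arm_command(increments=[[0.03, 0, 0, 0, 0, 0], [0.07, 0, 0, 0, 0, 0], [0.11, 0, 0, 0, 0, 0], [0.15, 0, 0, 0, 0, 0], [0.16, 0, 0, 0, 0, 0]])

```text
t: 23.82
tool_pos: [0.5091, 0.0667, 0.3306]
orientation: [2.471, 1.939, -0.001]
force: [-0.1, -1.4, -0.4]
opening: 0.0004
gripper_force: 0.0
```

Request:
arm_command(increments=[[0.02, 0, -0.1, 0, 0, 0], [0.06, 0, -0.18, 0, 0, 0], [0.12, 0, -0.18, 0, 0, 0], [0.2, 0, -0.18, 0, 0, 0], [0.25, 0, -0.18, 0, 0, 0]])

```text
t: 24.45
tool_pos: [0.5209, 0.1164, 0.3658]
orientation: [-2.47, -1.94, 0.002]
force: [-0.4, 0.0, 0.4]
opening: 0.0004
gripper_force: 0.0
```

```bash
python3 - <<'E'
from h import *
plan(.22,0,.292)
c=read_camera("side");a=c["image"][160:250,205:315,::-1]
for k,v in side(c["image"][:,:,::-1].copy(),c).items(): print(k,v[:4])
w=read_camera("wrist");np.save("w.npy",w["T"]);print(w["fx"],w["cx"],w["cy"],w["T"].round(3).tolist())
cv2.imwrite("pics/s5.png",np.hstack([cv2.resize(a,(330,270),interpolation=2),cv2.resize(w["image"][:,:,::-1],(440,330))[:270]]))
cv2.imwrite("pics/w5.png",w["image"][:,:,::-1])
E
```

```text
t 24.45 s,l,z 0.2537 -0.0005 0.3658 F along s,l,z [-0.05  0.39  0.38] q6 0.36
shift [-0.168 -0.002  0.369] turn [-0.0004  0.0001 -0.0003]
-0.085 ('edge', np.float64(0.208), 'gap', np.float64(0.25))
0.07 ('edge', np.float64(0.2065), 'gap', np.float64(0.25))
0.09 ('edge', np.float64(0.209), 'gap', np.float64(0.251))
314.34036174937154 275.8836813524648 206.79829945402142 [[0.971, -0.229, -0.065, 0.539], [-0.238, -0.937, -0.255, 0.187], [-0.003, 0.263, -0.965, 0.347], [0.0, 0.0, 0.0, 1.0]]
```

View pics/w5.png

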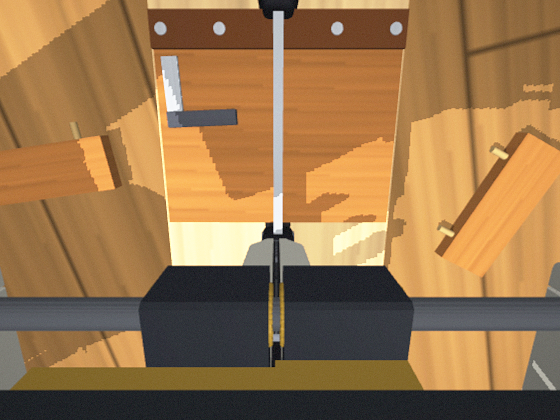

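The wrist view shows one continuous panel from the fence edge (v≈49) to the board's front edge (v≈222) with no gap line. The clamp has held since the trigger was let go. Next I locate the board edge to find the release lever.

```bash
python3 - <<'E'
from h import *
c=dict(fx=314.34,fy=314.34,cx=275.88,cy=206.8,T=np.load("w.npy"))
for v in (222,49):
  for u in (220,340): print(v,u,((ray(u,v,.042,c)[:2]-A)@EX).round(4))
w=cv2.imread("pics/w5.png");print(w[60:215:3,345].astype(int).mean(1).round().tolist())
plan(.245,0,.295)
E
```

```text
222 220 0.2277
222 340 0.2276
49 220 0.3885
49 340 0.3883
[119.0, 115.0, 116.0, 124.0, 125.0, 120.0, 121.0, 118.0, 124.0, 131.0, 126.0, 120.0, 123.0, 123.0, 123.0, 126.0, 123.0, 115.0, 119.0, 125.0, 121.0, 124.0, 122.0, 128.0, 130.0, 119.0, 124.0, 119.0, 119.0, 116.0, 119.0, 120.0, 161.0, 170.0, 168.0, 166.0, 169.0, 169.0, 172.0, 166.0, 163.0, 170.0, 169.0, 171.0, 170.0, 120.0, 120.0, 171.0, 166.0, 166.0, 168.0, 174.0]
t 24.55 s,l,z 0.2537 -0.0005 0.3659 F along s,l,z [-0.14  0.35  0.7 ] q6 0.36
shift [-0.043 -0.002  0.355] turn [-0.0004  0.0001 -0.0001]
```

Request:
arm_command(increments=[[-0.015, 0, 0.1, 0, 0, 0], [-0.015, 0, 0.2, 0, 0, 0], [-0.015, 0, 0.3, 0, 0, 0], [-0.015, 0, 0.365, 0, 0, 0], [-0.015, 0, 0.365, 0, 0, 0]])

```text
t: 25.18
tool_pos: [0.5194, 0.1118, 0.2918]
orientation: [-2.471, -1.938, 0.005]
force: [-0.3, 0.1, 0.0]
opening: 0.0003
gripper_force: 0.0
```

Request:
arm_command(increments=[[-0.015, 0, 0, 0, 0, 0], [-0.03, 0, 0, 0, 0, 0], [-0.045, 0, 0, 0, 0, 0], [-0.06, 0, 0, 0, 0, 0], [-0.06, 0, 0, 0, 0, 0]])

```text
t: 25.8
tool_pos: [0.5173, 0.1003, 0.2939]
orientation: [2.472, 1.939, 0.0]
force: [0.1, -0.4, -0.1]
opening: 0.0009
gripper_force: 0.0
```

```bash
python3 - <<'E'
from h import *
plan(.245,0,.293)
E
```

```text
t 25.8 s,l,z 0.2372 -0.0008 0.2939 F along s,l,z [-0.33 -0.23 -0.1 ] q6 0.33
shift [ 0.039 -0.004  0.005] turn [ 0.0001 -0.     -0.0007]
```

Request:
arm_command(increments=[[-0.01, 0, 0.01, 0, 0, 0], [-0.02, 0, 0.012, 0, 0, 0], [-0.03, 0, 0.012, 0, 0, 0], [-0.04, 0, 0.012, 0, 0, 0], [-0.05, 0, 0.012, 0, 0, 0]])

```text
t: 26.42
tool_pos: [0.515, 0.0911, 0.2916]
orientation: [-2.471, -1.939, -0.001]
force: [-0.4, 4.7, 2.4]
opening: 0.0006
gripper_force: 2.4
```

```bash
python3 - <<'E'
from h import *
plan(.245,0,.293)
E
```

```text
t 26.425 s,l,z 0.2277 -0.0007 0.2916 F along s,l,z [4.5  1.53 2.4 ] q6 0.32
shift [ 0.087 -0.004 -0.007] turn [ 0.     -0.0003 -0.0006]
```

Request:
arm_command(increments=[[-0.015, 0, 0, 0, 0, 0], [-0.03, 0, 0, 0, 0, 0], [-0.045, 0, 0, 0, 0, 0], [-0.06, 0, 0, 0, 0, 0], [-0.07, 0, 0, 0, 0, 0]])

```text
t: 27.05
tool_pos: [0.5116, 0.077, 0.2914]
orientation: [2.472, 1.939, 0.0]
force: [0.4, 2.9, 2.1]
opening: 0.0008
gripper_force: 1.5
```

Request:
arm_command(increments=[[-0.02, 0, 0, 0, 0, 0], [-0.04, 0, 0, 0, 0, 0], [-0.06, 0, 0, 0, 0, 0], [-0.08, 0, 0, 0, 0, 0], [-0.1, 0, 0, 0, 0, 0]])

```text
t: 27.68
tool_pos: [0.5068, 0.0576, 0.2914]
orientation: [2.472, 1.939, 0.0]
force: [0.1, 3.4, 2.1]
opening: 0.0005
gripper_force: 1.5
```

```bash
python3 - <<'E'
from h import *
plan(.245,0,.293)
E
```

```text
t 27.675 s,l,z 0.1932 -0.0007 0.2914 F along s,l,z [3.34 0.66 2.1 ] q6 0.25
shift [ 0.259 -0.004 -0.008] turn [ 0.      0.     -0.0006]
```

Request:
arm_command(increments=[[-0.02, 0, 0, 0, 0, 0], [-0.04, 0, 0, 0, 0, 0], [-0.06, 0, 0, 0, 0, 0], [-0.08, 0, 0, 0, 0, 0], [-0.09, 0, 0, 0, 0, 0]])

```text
t: 28.3
tool_pos: [0.5026, 0.0401, 0.2914]
orientation: [2.472, 1.939, 0.0]
force: [1.0, 3.3, 3.1]
opening: 0.0006
gripper_force: 1.6
```

```bash
python3 - <<'E'
from h import *
plan(.245,0,.293)
E
```

```text
t 28.3 s,l,z 0.1752 -0.0007 0.2914 F along s,l,z [ 3.45 -0.16  3.07] q6 0.22
shift [ 0.349 -0.004 -0.008] turn [ 0.      0.     -0.0007]
```

Request:
arm_command(increments=[[-0.015, 0, 0, 0, 0, 0], [-0.03, 0, 0, 0, 0, 0], [-0.045, 0, 0, 0, 0, 0], [-0.06, 0, 0, 0, 0, 0], [-0.06, 0, 0, 0, 0, 0]])

```text
t: 28.92
tool_pos: [0.4997, 0.0285, 0.2914]
orientation: [2.472, 1.939, -0.0]
force: [0.4, 2.9, 3.3]
opening: 0.0009
gripper_force: 1.4
```

```bash
python3 - <<'E'
from h import *
plan(.245,0,.293)
E
```

```text
t 28.925 s,l,z 0.1632 -0.0007 0.2914 F along s,l,z [2.87 0.29 3.29] q6 0.2
shift [ 0.409 -0.004 -0.008] turn [ 0.      0.     -0.0007]
```

Request:
arm_command(increments=[[0.03, 0, 0, 0, 0, 0], [0.07, 0, 0, 0, 0, 0], [0.12, 0, 0, 0, 0, 0], [0.17, 0, 0, 0, 0, 0], [0.17, 0, 0, 0, 0, 0]])

```text
t: 29.55
tool_pos: [0.5079, 0.0626, 0.2912]
orientation: [-2.47, -1.941, 0.0]
force: [0.1, -0.1, 0.4]
opening: 0.0001
gripper_force: 0.0
```

Request:
arm_command(increments=[[0, 0, -0.2, 0, 0, 0], [0, 0, -0.4, 0, 0, 0], [0.1, 0, -0.6, 0, 0, 0], [0.3, 0, -0.7, 0, 0, 0], [0.45, 0, -0.7, 0, 0, 0]])

```text
t: 30.18
tool_pos: [0.5299, 0.1502, 0.4342]
orientation: [2.47, 1.938, 0.006]
force: [1.2, 0.5, 0.1]
opening: 0.0004
gripper_force: 0.0
```

```bash
python3 - <<'E'
from h import *
plan(.245,0,.293)
c=read_camera("side");a=c["image"][130:290,195:335,::-1]
for k,v in side(c["image"][:,:,::-1].copy(),c).items(): print(k,v[:2])
w=read_camera("wrist");np.save("w.npy",w["T"])
cv2.imwrite("pics/s6.png",np.hstack([cv2.resize(a,(368,420),interpolation=2),w["image"][:,70:490,::-1]]))
E
```

```text
t 30.175 s,l,z 0.2887 -0.0013 0.4342 F along s,l,z [ 0.79 -1.08  0.06] q6 0.42
shift [-0.22  -0.009  0.705] turn [ 0.0013 -0.0006 -0.0006]
-0.085 ('edge', np.float64(0.21))
0.07 ('edge', np.float64(0.2065))
0.09 ('edge', np.float64(0.2085))
```

View pics/s6.png

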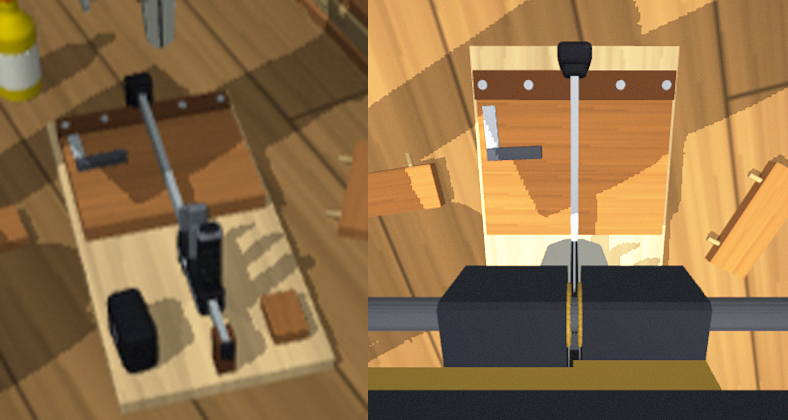

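```bash
python3 - <<'E'
from h import *
c=read_camera("side")
p=(ray(274.1,216.9,.176,c)[:2]-A); print(p@EX,p@EY)
E
```

```text
0.06749152799930806 -0.0024295218721794433
```

The panel is still closed. The jaw is more than 4 cm clear of the board, and nothing else has moved.

```bash
python3 -c "
from plant import *
print(close_job())"
```

```text
the job is handed in; nothing more can be done
None
```

The panel is closed with no visible gap and the clamp held with the trigger let go. I then released the jaw, slid it back at least 4 cm clear of the board, and handed the job in at about 30 s.

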